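# Find the weak spring clip with pull cards and shove it onto the reject strip

### The job

Draw the yellow gauge card out of each of the three steel spring clips by its blue pull bar, leaving the clips standing at the board and the cards lying flat on it, and note how far each bar is drawn out on its spring while its card is slipping. Once all three cards are out, push the one clip that gripped clearly weaker than the other two straight back until it stands wholly on the red strip. Leave the two good clips at the board and do not disturb anything else.

Things in the scene. Friction and masses are not known exactly. Their poses are not given: they have to be found in the camera images.
- bench: Fixed grey test board, 165 mm deep (x), 420 mm wide (y), top 15 mm above the desk. Origin: on the desk at the middle of the board's far edge; x points level away from the robot, z up; the board covers x = -165 to 0 mm. The three clips stand on the desk just beyond it, front ends against this edge, which holds them back when a card is pulled towards the robot.
- strip (a point): Centre of the red strip, painted flat on the desk beyond the clips. In bench's frame the strip covers x = 90 to 200 mm over the full width (y +-210); a fixed aluminium stop rail 22 mm high stands at its far side (x = 200 to 212 mm), and side rails 22 mm high at y = +-211 to 221 mm along board and strip.
- clip_a: Loose steel spring clip, 0.5 kg, 80 mm long (x), 60 wide (y), 48 high (wire loop at its rear to 65). Origin: centre of its underside; x points away from the robot. Mouth at x = -40 mm: below, a 15 mm high base, level with the board; above, the sprung jaw that presses on the card. Clips look alike, in three places about 130 mm apart along y; which name stands where changes.
- clip_b: Another clip, same as clip_a. One of the three clips is weak: its card slips at roughly 2 to 3 N, in the two good ones at roughly 7 to 10 N. Which of clip_a, clip_b, clip_c is the weak one is not told: it must be found by pulling.
- clip_c: Another clip, same as clip_a. To shove a clip, push on the flat front face of its upper jaw: at x = -40 mm, 60 mm wide, from 20 to 44 mm above the desk (1 to 4 mm lower once the card is out). It slides on the desk at some 2 to 5 N.
- card_a: Stiff yellow card in clip_a, loose, 60 g, 110 mm long (x), 56 wide (y), 5 thick, lying level on the board, its far end 28 mm deep in the clip. Origin: centre of its underside; x points into the clip. It is clear of the clip when its origin is over 95 mm from the clip's origin along x (67 at the start). Free of the clip it slides easily on the board.
- card_b: Card in clip_b, same as card_a. Each card's blue pull bar stands across its near end on two sprung guide rods that reach 31 mm ahead of the card: bar 12 mm thick (x), 52 wide (y), from 6 to 28 mm above the card's underside, at rest at x = -55 to -43 mm of the card. The bars are slick plastic.
- card_c: Card in clip_c, same as card_a. Between bar and clip lie 70 mm of bare card, its top 20 mm above the desk: closed fingers can be lowered there to hook the bar from behind and draw it towards the robot. Fingers that press down on the card make it drag and falsify the reading.
- card_a_pull (a point): Middle of the back face (the side towards the clip) of card_a's blue bar, 17 mm above the card's underside; moves with the bar.
- card_b_pull (a point): The same on card_b's bar.
- card_c_pull (a point): The same on card_c's bar.
- card_a_bar (a joint): How far card_a's bar is drawn out towards the robot against its spring, in m: 0 at rest, at most 0.028; 500 N/m (2 mm per newton), damped. It shows the pulling force while the card slips, holds about that when the pull is stopped midway, and goes back when let go. Black marks 10 mm apart on the card behind the bar show the same.
- card_b_bar (a joint): The same for card_b's bar.
- card_c_bar (a joint): The same for card_c's bar.
- coupler: Bystander: knurled aluminium shaft coupler, 26 mm diameter, 34 mm high, standing loose on the board between two cards. Origin: centre of its underside.
- post: Bystander: bronze binding post, 26 mm diameter, 40 mm high, standing loose on the board between two cards. Origin: centre of its underside.
- tube: Bystander: frosted glass rectifier tube, 48 mm diameter, 108 mm high, standing loose on the desk to the robot's left. Origin: centre of its underside.
- can: Bystander: dark blue capacitor can, 51 mm diameter, 106 mm high, standing loose on the desk to the robot's right. Origin: centre of its underside.
- clip_a_jaw (a joint): Height of clip_a's upper jaw, in m: 0 while it rests on its card (whatever its spring), negative once the card is out and it has closed further: about -0.004 in a sound clip, only about -0.001 in the clip with the tired spring.
- clip_b_jaw (a joint): The same for clip_b's jaw.
- clip_c_jaw (a joint): The same for clip_c's jaw.
Not all that is in view belongs to the job. Leave any green or orange look-alike of the clip_b alone. Leave any turquoise look-alike of the card_a alone.

How it is judged:
On the way:
1. all three cards are clear of their clips while the clips still stand at the board (x of card_a in the frame of clip_a below -0.096 m and x of card_b in the frame of clip_b below -0.096 m and x of card_c in the frame of clip_c below -0.096 m and x of each of clip_a, clip_b, clip_c in the frame of bench below 0.06 m), for 0.2 s.
At the end, for the whole second after the job is handed in: The weak clip stands upright and still on the red strip, its front end not more than 3 mm short of the strip's near edge; the two good clips stand upright within 20 mm of the board's edge; all three cards are out of their clips and lie flat (within 0.1 rad) on the board (((x of clip_a in the frame of bench between 0.127 and 0.165 m and value of joint clip_a_jaw above -0.0025 m and x of each of clip_b, clip_c in the frame of bench below 0.06 m) or (x of clip_b in the frame of bench between 0.127 and 0.165 m and value of joint clip_b_jaw above -0.0025 m and x of each of clip_a, clip_c in the frame of bench below 0.06 m) or (x of clip_c in the frame of bench between 0.127 and 0.165 m and value of joint clip_c_jaw above -0.0025 m and x of each of clip_a, clip_b in the frame of bench below 0.06 m)) and height (world z) of each of clip_a, clip_b, clip_c below 0.006 m and angle between each of clip_a, card_a, clip_b, card_b, clip_c, card_c's own z axis and vertical below 0.1 rad and linear speed of each of clip_a, clip_b, clip_c below 0.02 m/s and x of card_a in the frame of clip_a below -0.096 m and height (world z) of card_a between 0.01 and 0.022 m and x of card_b in the frame of clip_b below -0.096 m and height (world z) of card_b between 0.01 and 0.022 m and x of card_c in the frame of clip_c below -0.096 m and height (world z) of card_c between 0.01 and 0.022 m); the robot touches nothing.
It fails at once if a good clip is pushed more than 40 mm back from the board ((x of clip_a in the frame of bench above 0.081 m and value of joint clip_a_jaw below -0.0025 m) or (x of clip_b in the frame of bench above 0.081 m and value of joint clip_b_jaw below -0.0025 m) or (x of clip_c in the frame of bench above 0.081 m and value of joint clip_c_jaw below -0.0025 m)).
It fails at once if a bystander (coupler, binding post, tube or can) is shifted by more than 30 mm or knocked over (distance of any of coupler, post, tube, can from where it was at the start of the episode above 0.03 m or angle between any of coupler, post, tube, can's own z axis and vertical above 0.5 rad).
It also fails if it takes over 59 s, if anything falls off the work surface, if the arm or the gripper's body presses on something with over 40 N, if the wrist force passes 120 N, or if a joint passes its speed limit or range.

### The arm

A 6-joint arm with a two-finger parallel gripper is mounted at the origin on the work surface. World frame = base frame: x ahead of the robot, y to its left, z up, the work surface at z = 0. Lengths are in m, angles in rad, forces in N, time in s.
With the tool pointing down it reaches from about 0.325 to 0.85 m from the base axis. Payload 15.5 kg.
Tool frame: the origin (TCP) lies between the finger pads; the fingertips stand 17 mm ahead of it and the grasp point (between the pads) lies 2 mm behind it (ctrl.finger_overhang is the z of the fingertips in the tool frame, in m); z points along the fingers, y is the line along which they close (so a half turn about z gives the same grasp; the last joint's range is limited). The gripper opens to 91 mm and grips with 3 to 60 N. Pads are 32 mm wide; open, the fingers measure 118 mm over their backs; the gripper's body (76 mm by 178 mm) begins 60 mm behind the grasp point.
Start: joints at [1.216, 0.494, 1.345, -0, 1.302, -0.096], TCP at [0.16, 0.604, 0.231] pointing down, gripper open.
Joint ranges: [-2.91, 2.91], [-0.82, 2.16], [0.22, 2.67], [-1.22, 4.37], [0.12, 2.79], [-3.08, 3.08]. Speed limits (rad/s): [1.89, 1.89, 2.57, 3.01, 3.01, 3.01].

### API

Orientations are given as a unit quaternion [w, x, y, z].
In Python, from workcell import ctrl, vision, workorder gives the robot as it stands.
- The arm moves only by the shell command python3 -m jog 'ROWS' [FORCE]. ROWS is a JSON object of lists of equal length, an entry for each row: "translation": the shift along the tool's x, y, z in m, a list of three; "rot": the turn, a rotation vector about the tool's x, y, z in degrees, a list of three; "gripper": the gripper's target within -1 to 1 (fully open at 1, half-way at 0, shut at -1). In form: {"translation": [[tx, ty, tz], ...], "rot": [[rx, ry, rz], ...], "gripper": [gripper, ...]}. A call has 1 to 20 rows; each row is the pose to reach, as a shift and turn from the pose commanded when the call began, along the tool's axes at that moment; what a row does not reach only later rows make up. A row lasts 1/12 s, in which the tool goes at most 41.7 mm and 7.16 degrees, less where a joint would pass 70% of its speed; a pose out of reach is approached as far as the arm can. A call with a gripper value outside its range is refused whole. The fingers move at their own pace and stop on an object; FORCE is the grip in N (left out, the last holds). Time passes only in rows, so rows that repeat a pose let the fingers close. It gives the time, the measured TCP pose, the force, the opening and the grip force at its end, in the units of the state.
- ctrl.state(): the state, without advancing time (a new reading comes with each control period).
- vision.grab_frame(name): name is "scene" or "side" or "wrist"; returns a dict with "pixels" (420x560x3 uint8, blue, green, red), "camera_matrix" (3x3 intrinsics, pixels), "k1" (the pictures are not rectified: a ray, as slopes to the right and down, at radius r is drawn at 1 + k1 r^2 times it, then the intrinsics apply), "cam_to_world" (4x4, takes a point from camera to world coordinates); the wrist camera has in their place "hand_eye" (4x4, takes a point from camera to tool coordinates, whose origin is the TCP and whose axes are the flange's). Camera axes: x right, y down, z forward; pixel columns grow to the right and rows downward; lengths in m; the calibration is good to about 2 mm. A picture is of the moment at which its call begins: read the wrist's pose just before it. There is no depth.
- workorder.sign_off(): hands the job in; it is judged then, once.
The state is a dict: "t": time; "joints": joint angles; "qvel": joint speeds; "joint_efforts": joint torques, N m; "position": TCP position; "orientation": TCP orientation; "wrist_force": force on the tool from outside, world axes, zero at the start; "moment": the same for the moment, N m; "finger_gap": finger opening in m; "gripper_force": force on a finger pad.
Only numpy, scipy, OpenCV 4.12 (cv2) and the standard library are available. Lean on these libraries where they do the work, as an engineer would, in place of code of your own. Each camera call takes 0.05 s, during which the arm holds its last target. There are 200 camera calls.

## Working session

There is one attempt and no reset: what is moved stays moved. The work goes in short steps, Python scripts to look and compute and a shell command to move; the robot and the scene stay as the last step left them, time stands still between calls to the robot, and variables do not carry over. Pictures are saved under pics/ and viewed, at most 10 in all, crops included, and the job is handed in when it is done.

```bash
mkdir -p pics; ls; cat > h.py <<'E'
import numpy as np, cv2, json
from workcell import ctrl, vision, workorder
from scipy.spatial.transform import Rotation as R
def grab(name):
    s=ctrl.state(); f=vision.grab_frame(name)
    if name=="wrist":
        T=np.eye(4); q=s["orientation"]; T[:3,:3]=R.from_quat([q[1],q[2],q[3],q[0]]).as_matrix(); T[:3,3]=s["position"]
        f["cam_to_world"]=T@np.array(f["hand_eye"])
    return f
def ray(f,uv):
    K=np.array(f["camera_matrix"]); k=f["k1"]
    d=cv2.undistortPoints(np.array(uv,float).reshape(-1,1,2),K,np.array([k,0,0,0.])).reshape(-1,2)
    T=np.array(f["cam_to_world"]); D=np.c_[d,np.ones(len(d))]@T[:3,:3].T
    return T[:3,3],D
def plane(f,uv,z):
    o,D=ray(f,uv); return o+D*((z-o[2])/D[:,2])[:,None]
def tri(f1,p1,f2,p2):
    o1,D1=ray(f1,[p1]);o2,D2=ray(f2,[p2]); A=np.c_[D1[0],-D2[0]]
    t=np.linalg.lstsq(A,o2-o1,rcond=None)[0]; a=o1+D1[0]*t[0]; b=o2+D2[0]*t[1]
    return (a+b)/2,np.linalg.norm(a-b)
E
python3 - <<'E'
from h import *
s=ctrl.state(); print({k:np.round(v,3).tolist() for k,v in s.items()}, ctrl.finger_overhang)
for n in("scene","side"):
    f=grab(n); cv2.imwrite(f"pics/{n}0.png",f["pixels"]); print(n,np.round(f["cam_to_world"],3).tolist(),f["k1"],np.round(f["camera_matrix"],1).tolist())
E
```

```text
pics
{'t': 0.0, 'joints': [1.217, 0.494, 1.346, 0.0, 1.302, -0.095], 'qvel': [-0.002, -0.0, 0.001, -0.0, 0.002, -0.001], 'joint_efforts': [-0.002, -87.879, -38.185, 0.071, 0.053, -0.0], 'position': [0.16, 0.604, 0.23], 'orientation': [-0.0, 0.129, 0.992, -0.001], 'wrist_force': [0.088, -0.167, -0.485], 'moment': [-0.019, 0.02, -0.035], 'gripper_force': 0.0, 'finger_gap': 0.091} 0.017
scene [[-0.346, 0.731, -0.588, 1.192], [0.938, 0.281, -0.203, 0.236], [0.017, -0.621, -0.783, 0.982], [0.0, 0.0, 0.0, 1.0]] 0.03473457953309633 [[403.3, 0.0, 283.3], [0.0, 403.3, 211.2], [0.0, 0.0, 1.0]]
side [[0.881, -0.309, 0.357, 0.093], [-0.472, -0.603, 0.643, -0.728], [0.017, -0.735, -0.678, 0.822], [0.0, 0.0, 0.0, 1.0]] -0.08061663561348785 [[438.1, 0.0, 274.8], [0.0, 438.1, 210.9], [0.0, 0.0, 1.0]]
```

View pics/scene0.png

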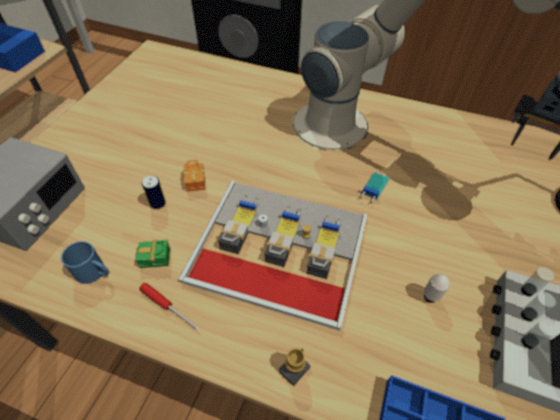

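View pics/side0.png

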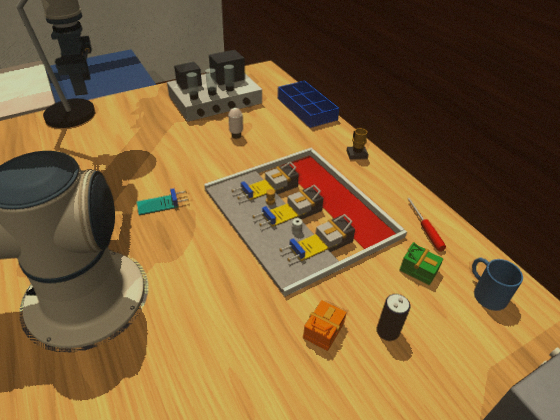

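The scene view shows three yellow cards with blue bars at (247,205), (290,215) and (331,227). Their clips are at (232,238), (278,250) and (321,261), and the red strip lies below them. The coupler is at (263,220) and the post at (306,233). The side view agrees: bars at (296,248), (267,216) and (246,189). The look-alikes are the orange clip at (194,175), the green clip at (153,253) and the turquoise card at (375,187), all off the board. The three grey clips with yellow cards on the board are the ones meant.

```bash
cat >> h.py <<'E'
def masks(px):
    h=cv2.cvtColor(px,cv2.COLOR_BGR2HSV)
    return dict(blue=cv2.inRange(h,(105,140,60),(125,255,255)),yellow=cv2.inRange(h,(22,150,110),(34,255,255)),
      red=cv2.inRange(h,(0,180,70),(5,255,255))|cv2.inRange(h,(174,180,70),(180,255,255)))
def blobs(m,amin):
    n,l,s,c=cv2.connectedComponentsWithStats(m); return [(int(s[i,4]),c[i].round(1).tolist(),s[i,:4].tolist()) for i in range(1,n) if s[i,4]>amin]
E
python3 - <<'E'
from h import *
for n in("scene","side"):
    f=grab(n); m=masks(f["pixels"])
    cs,_=cv2.findContours(m["red"],cv2.RETR_EXTERNAL,cv2.CHAIN_APPROX_SIMPLE); c=max(cs,key=cv2.contourArea)
    a=cv2.approxPolyDP(cv2.convexHull(c),6,True).reshape(-1,2); print(n,a.tolist(),plane(f,a,0).round(3).tolist())
    for k in("blue","yellow"):
        for b in blobs(m[k],15):
            if 180<b[1][0]<380 and 150<b[1][1]<290: print(k,b,plane(f,[b[1]],.03 if k=="blue" else .02).round(3).tolist())
E
```

```text
scene [[190, 274], [206, 250], [343, 291], [335, 319]] [[0.754, -0.181, -0.0], [0.668, -0.176, 0.0], [0.654, 0.227, -0.0], [0.738, 0.228, -0.0]]
blue (74, [370.6, 191.4], [364, 187, 14, 10]) [[0.304, 0.219, 0.03]]
blue (66, [247.1, 204.7], [240, 201, 15, 8]) [[0.493, -0.122, 0.03]]
blue (72, [290.1, 215.7], [283, 212, 16, 8]) [[0.486, 0.015, 0.03]]
blue (73, [330.2, 225.9], [323, 222, 16, 8]) [[0.48, 0.137, 0.03]]
yellow (153, [244.4, 214.6], [234, 208, 21, 15]) [[0.524, -0.118, 0.02]]
yellow (207, [287.4, 226.4], [278, 219, 20, 16]) [[0.519, 0.019, 0.02]]
yellow (225, [327.2, 237.0], [318, 229, 20, 17]) [[0.514, 0.139, 0.02]]
side [[293, 162], [310, 156], [395, 233], [364, 248], [298, 182]] [[0.686, 0.226, 0.0], [0.751, 0.23, 0.0], [0.771, -0.171, 0.0], [0.664, -0.176, 0.0], [0.649, 0.132, -0.0]]
blue (44, [246.3, 186.8], [242, 182, 10, 11]) [[0.487, 0.149, 0.03]]
blue (56, [268.3, 212.6], [263, 207, 12, 12]) [[0.493, 0.025, 0.03]]
blue (71, [296.9, 245.9], [290, 239, 15, 15]) [[0.499, -0.114, 0.03]]
yellow (254, [260.3, 187.8], [249, 180, 25, 18]) [[0.525, 0.138, 0.02]]
yellow (327, [283.3, 213.2], [270, 204, 28, 21]) [[0.532, 0.014, 0.02]]
yellow (406, [312.4, 245.4], [298, 234, 30, 25]) [[0.54, -0.122, 0.02]]
yellow (23, [197.7, 280.3], [195, 275, 7, 11]) [[0.247, -0.095, 0.02]]
```

```bash
python3 -m jog '{"translation":[[-0.47,-0.478,-0.12],[-0.47,-0.478,-0.12],[-0.47,-0.478,-0.12],[-0.47,-0.478,-0.12],[-0.47,-0.478,-0.12],[-0.47,-0.478,-0.12],[-0.47,-0.478,-0.12],[-0.47,-0.478,-0.12],[-0.47,-0.478,-0.12],[-0.47,-0.478,-0.12],[-0.47,-0.478,-0.12],[-0.47,-0.478,-0.12],[-0.47,-0.478,-0.12],[-0.47,-0.478,-0.12],[-0.47,-0.478,-0.12],[-0.47,-0.478,-0.12],[-0.47,-0.478,-0.12],[-0.47,-0.478,-0.12],[-0.47,-0.478,-0.12],[-0.47,-0.478,-0.12]],"rot":[[0,0,-17],[0,0,-17],[0,0,-17],[0,0,-17],[0,0,-17],[0,0,-17],[0,0,-17],[0,0,-17],[0,0,-17],[0,0,-17],[0,0,-17],[0,0,-17],[0,0,-17],[0,0,-17],[0,0,-17],[0,0,-17],[0,0,-17],[0,0,-17],[0,0,-17],[0,0,-17]],"gripper":[-1,-1,-1,-1,-1,-1,-1,-1,-1,-1,-1,-1,-1,-1,-1,-1,-1,-1,-1,-1]}'
python3 - <<'E'
from h import *
s=ctrl.state(); print(s["t"],np.round(s["position"],4),np.round(s["orientation"],4),s["finger_gap"])
f=grab("wrist"); cv2.imwrite("pics/w1.png",f["pixels"]); np.save("w1.npy",f,allow_pickle=True); print(np.round(f["cam_to_world"],3).tolist())
m=masks(f["pixels"])
for k in("blue","yellow"):
    for b in blobs(m[k],60): print(k,b,plane(f,[b[1]],.043 if k=="blue" else .02).round(4).tolist())
E
```

```text
t: 1.87
position: [0.4915, 0.0222, 0.3506]
orientation: [-0.0, -0.019, 1.0, 0.0]
wrist_force: [-0.1, -0.8, 1.2]
finger_gap: 0.0009
gripper_force: 0.0
1.8667 [0.4915 0.0222 0.3506] [-4.000e-04 -1.890e-02  9.998e-01  1.000e-04] 0.0009477667581306827
[[-0.038, 0.957, 0.289, 0.409], [0.999, 0.036, 0.012, 0.019], [0.001, 0.289, -0.957, 0.504], [0.0, 0.0, 0.0, 1.0]]
blue (382, [440.5, 20.1], [422, 11, 39, 19]) [[0.297, 0.2108, 0.043]]
blue (302, [368.2, 162.7], [350, 159, 38, 9]) [[0.4802, 0.1377, 0.043]]
blue (285, [279.7, 163.5], [262, 160, 36, 8]) [[0.4861, 0.0167, 0.043]]
blue (258, [180.5, 165.4], [163, 162, 37, 8]) [[0.4936, -0.1194, 0.043]]
yellow (1614, [363.0, 189.6], [344, 164, 40, 48]) [[0.5237, 0.1402, 0.02]]
yellow (1529, [188.4, 192.7], [167, 169, 42, 46]) [[0.5381, -0.1164, 0.02]]
yellow (1589, [280.6, 191.2], [261, 170, 39, 44]) [[0.5308, 0.0193, 0.02]]
```

View pics/w1.png

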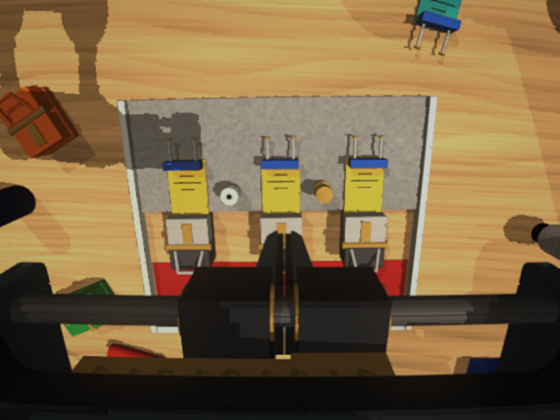

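The wrist view shows bars at (180,165), (280,163) and (368,163), and clips at (187,235), (281,230) and (365,230). The coupler is at (229,196) between the left and middle cards, the post at (322,192), and the strip is behind. I'll take a second wrist pose to triangulate.

```bash
python3 -m jog '{"translation":[[0.04,0,0.04],[0.06,0,0.08],[0.06,0,0.08],[0.06,0,0.08],[0.06,0,0.08]],"rot":[[0,0,0],[0,0,0],[0,0,0],[0,0,0],[0,0,0]],"gripper":[-1,-1,-1,-1,-1]}'
python3 - <<'E'
from h import *
f1=np.load("w1.npy",allow_pickle=True).item()
f2=grab("wrist"); cv2.imwrite("pics/w2.png",f2["pixels"]); np.save("w2.npy",f2,allow_pickle=True)
def feats(f):
    m=masks(f["pixels"]); out={}
    n,l,s,c=cv2.connectedComponentsWithStats(m["blue"])
    B=[]
    for i in range(1,n):
        if s[i,4]<150 or s[i,2]<2.5*s[i,3]: continue
        r=cv2.minAreaRect(np.argwhere(l==i)[:,::-1].astype(np.float32)); p=cv2.boxPoints(r); p=p[np.argsort(p[:,0])]
        # left top,left bottom,right top,right bottom
        L=p[:2][np.argsort(p[:2,1])];Rr=p[2:][np.argsort(p[2:,1])]; B.append([L[0],L[1],Rr[0],Rr[1]])
    n,l,s,c=cv2.connectedComponentsWithStats(m["yellow"]); Y=[]
    for i in range(1,n):
        if s[i,4]<800: continue
        r=cv2.minAreaRect(np.argwhere(l==i)[:,::-1].astype(np.float32)); p=cv2.boxPoints(r); p=p[np.argsort(p[:,1])]
        N=p[:2][np.argsort(p[:2,0])];F=p[2:][np.argsort(p[2:,0])]; Y.append([N[0],N[1],F[0],F[1]])
    B.sort(key=lambda b:b[0][0]); Y.sort(key=lambda b:b[0][0]); return B,Y
(B1,Y1),(B2,Y2)=feats(f1),feats(f2); print(len(B1),len(B2),len(Y1),len(Y2))
for b1,b2 in zip(B1,B2):
    P=[tri(f1,p,f2,q) for p,q in zip(b1,b2)]; print("bar",[p.round(3).tolist() for p,e in P], [round(e*1e3,1) for p,e in P])
    w=plane(f2,b2,.043);print("  @.043",w.round(4)[:,:2].tolist(),"yaw",np.degrees(np.arctan2(-(w[2]-w[0])[0]*-1*-1,-(w[2]-w[0])[1]*-1)).round(1), np.linalg.norm(w[2]-w[0]).round(4))
for y1,y2 in zip(Y1,Y2):
    P=[tri(f1,p,f2,q)[0] for p,q in zip(y1,y2)]; print("card far",[p.round(3).tolist() for p in P[2:]])
    w=plane(f2,y2,.02); d=(w[2]+w[3]-w[0]-w[1]); print("  near/far @.02",((w[0]+w[1])/2).round(4)[:2],((w[2]+w[3])/2).round(4)[:2],"yaw",np.degrees(np.arctan2(d[1],d[0])).round(1),"width",np.linalg.norm(w[2]-w[3]).round(4))
E
```

```text
t: 2.33
position: [0.4317, 0.0203, 0.2712]
orientation: [-0.0, -0.02, 1.0, 0.0]
wrist_force: [0.6, 0.4, 0.5]
finger_gap: 0.0003
gripper_force: 0.0
3 3 3 2
bar [[0.49, -0.144, 0.042], [0.499, -0.144, 0.045], [0.489, -0.094, 0.039], [0.498, -0.094, 0.041]] [np.float64(0.4), np.float64(0.5), np.float64(0.5), np.float64(0.5)]
  @.043 [[0.4893, -0.1438], [0.4996, -0.1446], [0.4873, -0.0929], [0.4975, -0.0934]] yaw 2.3 0.0509
bar [[0.483, -0.008, 0.039], [0.491, -0.007, 0.048], [0.481, 0.041, 0.038], [0.489, 0.041, 0.048]] [np.float64(0.7), np.float64(0.6), np.float64(1.6), np.float64(1.6)]
  @.043 [[0.4814, -0.0082], [0.4927, -0.008], [0.4794, 0.0416], [0.4908, 0.0422]] yaw 2.2 0.0498
bar [[0.476, 0.112, 0.042], [0.487, 0.113, 0.042], [0.475, 0.165, 0.035], [0.486, 0.167, 0.035]] [np.float64(0.7), np.float64(0.2), np.float64(0.6), np.float64(0.1)]
  @.043 [[0.4761, 0.1115], [0.4869, 0.1129], [0.4728, 0.1619], [0.4837, 0.1637]] yaw 3.7 0.0505
card far [[0.573, -0.141, 0.027], [0.571, -0.089, 0.011]]
  near/far @.02 [ 0.5053 -0.1187] [ 0.5721 -0.1144] yaw 3.7 width 0.0579
card far [[0.437, 0.027, 0.318], [0.441, 0.047, 0.307]]
  near/far @.02 [0.4885 0.1388] [0.5559 0.1419] yaw 2.6 width 0.0576
```

View pics/w2.png

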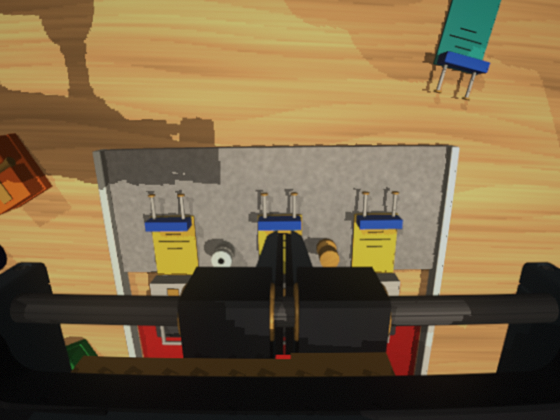

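The second view gives bar tops at z≈0.042 (expected 0.043), bar width 0.051 (expected 0.052), and a bar-to-clip gap of 0.071–0.073 (expected 0.070). Bench yaw is about 3°. The bar back faces are at (0.4985,-0.119), (0.4917,0.017) and (0.4853,0.138). All of these fit the description, so I'm going to the left-hand one in the picture (y=-0.118), which I'll call R.

```bash
python3 -m jog '{"translation":[[-0.016,-0.024,0.029],[-0.032,-0.047,0.057],[-0.048,-0.07,0.085],[-0.064,-0.094,0.113],[-0.08,-0.117,0.14],[-0.097,-0.141,0.17],[-0.097,-0.141,0.17],[-0.097,-0.141,0.17],[-0.097,-0.141,0.17],[-0.097,-0.141,0.17],[-0.097,-0.141,0.17]],"rot":[[0,0,-0.7],[0,0,-0.7],[0,0,-0.7],[0,0,-0.7],[0,0,-0.7],[0,0,-0.7],[0,0,-0.7],[0,0,-0.7],[0,0,-0.7],[0,0,-0.7],[0,0,-0.7]],"gripper":[-1,-1,-1,-1,-1,-1,-1,-1,-1,-1,-1]}'
python3 - <<'E'
from h import *
f=grab("side"); s=ctrl.state(); print(np.round(s["position"],4),np.round(s["orientation"],4),np.round(s["wrist_force"],2))
p=f["pixels"][130:290,200:400]; cv2.imwrite("pics/s1.png",cv2.resize(p,None,fx=3.5,fy=3.5,interpolation=cv2.INTER_CUBIC))
E
```

```text
t: 3.3
position: [0.5349, -0.1171, 0.1024]
orientation: [0.001, -0.026, 1.0, -0.0]
wrist_force: [-0.1, 0.3, 0.4]
finger_gap: 0.0008
gripper_force: 0.0
[ 0.5347 -0.1172  0.1023] [ 1.000e-03 -2.550e-02  9.997e-01 -3.000e-04] [-1.02 -0.37  0.17]
```

View pics/s1.png

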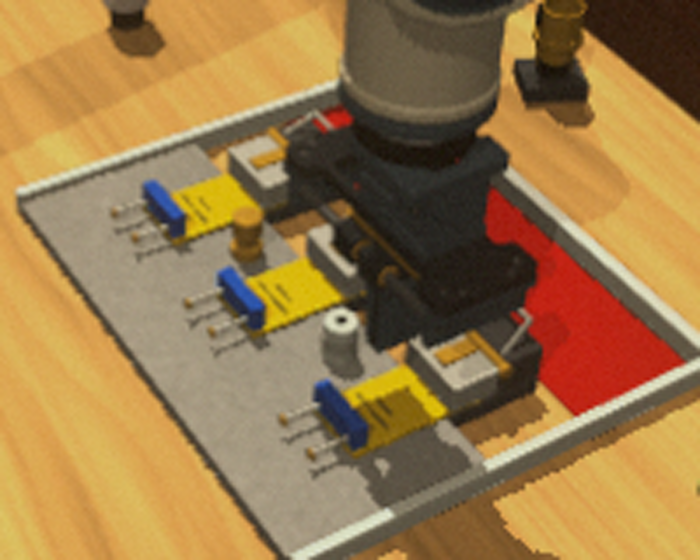

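The crop shows the closed fingers above the gap between the lower card's bar at crop (340,413) and its clip at (470,370), with the coupler at (340,335) clear. I'll lower the fingers.

```bash
python3 -m jog '{"translation":[[0,0,0.02],[0,0,0.04],[0,0,0.05],[0,0,0.058],[0,0,0.058],[0,0,0.058],[0.006,0,0.058],[0.012,0,0.058],[0.012,0,0.058]],"rot":[[0,0,0],[0,0,0],[0,0,0],[0,0,0],[0,0,0],[0,0,0],[0,0,0],[0,0,0],[0,0,0]],"gripper":[-1,-1,-1,-1,-1,-1,-1,-1,-1]}'
python3 -m jog '{"translation":[[0.002,0,0],[0.004,0,0],[0.006,0,0],[0.008,0,0],[0.010,0,0],[0.012,0,0],[0.014,0,0],[0.014,0,0],[0.014,0,0]],"rot":[[0,0,0],[0,0,0],[0,0,0],[0,0,0],[0,0,0],[0,0,0],[0,0,0],[0,0,0],[0,0,0]],"gripper":[-1,-1,-1,-1,-1,-1,-1,-1,-1]}'
```

```text
t: 4.1
position: [0.5209, -0.1182, 0.0434]
orientation: [-0.0, -0.025, 1.0, 0.0]
wrist_force: [0.1, 0.7, -1.4]
finger_gap: 0.0005
gripper_force: 0.0
t: 4.85
position: [0.5084, -0.119, 0.043]
orientation: [0.0, -0.025, 1.0, -0.0]
wrist_force: [2.8, -0.1, 0.9]
finger_gap: 0.0006
gripper_force: 1.5
```

```bash
python3 -m jog '{"translation":[[0.002,0,0],[0.004,0,0],[0.006,0,0],[0.008,0,0],[0.010,0,0],[0.012,0,0],[0.014,0,0],[0.016,0,0],[0.018,0,0],[0.020,0,0],[0.020,0,0],[0.020,0,0],[0.020,0,0],[0.020,0,0]],"rot":[[0,0,0],[0,0,0],[0,0,0],[0,0,0],[0,0,0],[0,0,0],[0,0,0],[0,0,0],[0,0,0],[0,0,0],[0,0,0],[0,0,0],[0,0,0],[0,0,0]],"gripper":[-1,-1,-1,-1,-1,-1,-1,-1,-1,-1,-1,-1,-1,-1]}'
cat > look.py <<'E'
import sys
from h import *
fs=[];F=[]
for n in("side","scene","wrist"): F.append(ctrl.state()["wrist_force"]); fs.append(grab(n)); np.save(f"{sys.argv[1]}_{n}.npy",fs[-1],allow_pickle=True)
F.append(ctrl.state()["wrist_force"]); print("force",np.mean(F,0).round(2), np.array(F)[:,0].round(2), ctrl.state()["t"])
u=lambda p,a:cv2.resize(p[a[1]:a[3],a[0]:a[2]],(400,300),interpolation=cv2.INTER_CUBIC)
cv2.imwrite(f"pics/{sys.argv[1]}.png",np.vstack([np.hstack([u(fs[0]["pixels"],(220,165,340,255)),u(fs[1]["pixels"],(220,185,340,275))]),np.hstack([u(fs[2]["pixels"],(130,130,430,355)),u(fs[2]["pixels"],(220,180,340,270))])]))
E
python3 look.py m1
```

```text
t: 6.02
position: [0.4884, -0.12, 0.0429]
orientation: [-0.0, -0.025, 1.0, 0.0]
wrist_force: [2.1, 0.2, 2.0]
finger_gap: 0.0
gripper_force: 1.4
force [2.67 0.26 1.71] [2.12 2.37 2.82 3.35] 6.1667
```

View pics/m1.png

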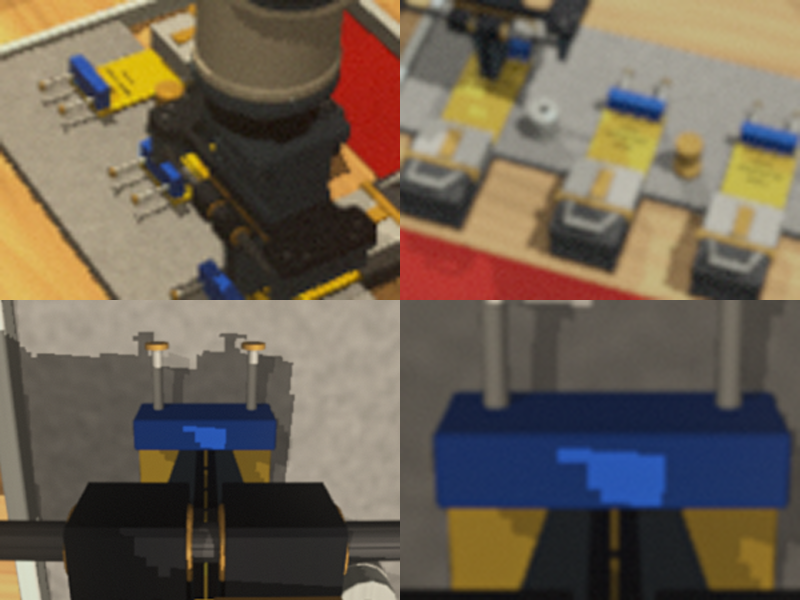

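The wrist view shows the bar hooked square, with its front top edge at about (205,410) in the lower left panel. The force stays steady at about 2.5 N over 20 mm of travel, so the bar is drawn out about 5 mm on its spring. This looks like the weak clip. I'll finish this pull, back off and lift.

```bash
python3 -m jog '{"translation":[[0.002,0,0],[0.004,0,0],[0.006,0,0],[0.008,0,0],[0.010,0,0],[0.012,0,0],[0.014,0,0],[0.016,0,0],[0.018,0,0],[0.019,0,0],[0.019,0,0],[0.019,0,0],[0.014,0,0],[0.008,0,0],[0.008,0,0],[0.008,0,-0.03],[0.008,0,-0.06],[0.008,0,-0.06]],"rot":[[0,0,0],[0,0,0],[0,0,0],[0,0,0],[0,0,0],[0,0,0],[0,0,0],[0,0,0],[0,0,0],[0,0,0],[0,0,0],[0,0,0],[0,0,0],[0,0,0],[0,0,0],[0,0,0],[0,0,0],[0,0,0]],"gripper":[-1,-1,-1,-1,-1,-1,-1,-1,-1,-1,-1,-1,-1,-1,-1,-1,-1,-1]}'
python3 - <<'E'
from h import *
f=grab("scene"); m=masks(f["pixels"])
for k in("blue","yellow"):
    for b in blobs(m[k],15):
        if 180<b[1][0]<360 and 150<b[1][1]<290: print(k,b,plane(f,[b[1]],.03 if k=="blue" else .02).round(3).tolist())
E
```

```text
t: 7.67
position: [0.4825, -0.121, 0.1069]
orientation: [0.003, -0.025, 1.0, -0.001]
wrist_force: [1.4, -1.0, 0.9]
finger_gap: 0.0003
gripper_force: 0.0
blue (52, [253.5, 193.8], [247, 191, 13, 6]) [[0.446, -0.121, 0.03]]
blue (71, [290.0, 215.7], [283, 212, 16, 8]) [[0.486, 0.015, 0.03]]
blue (72, [330.1, 225.9], [323, 222, 16, 8]) [[0.48, 0.137, 0.03]]
yellow (157, [247.9, 203.7], [239, 197, 21, 15]) [[0.481, -0.125, 0.02]]
yellow (19, [250.1, 217.3], [247, 211, 6, 12]) [[0.528, -0.098, 0.02]]
yellow (161, [288.0, 225.9], [278, 219, 20, 16]) [[0.517, 0.02, 0.02]]
yellow (210, [327.3, 237.0], [318, 229, 20, 17]) [[0.514, 0.14, 0.02]]
```

```bash
python3 -m jog '{"translation":[[-0.015,0.035,0],[-0.028,0.07,0],[-0.04,0.105,0],[-0.053,0.1375,0],[-0.053,0.1375,0],[-0.053,0.1375,0],[-0.053,0.1375,0],[-0.053,0.1375,0]],"rot":[[0,0,0],[0,0,0],[0,0,0],[0,0,0],[0,0,0],[0,0,0],[0,0,0],[0,0,0]],"gripper":[-1,-1,-1,-1,-1,-1,-1,-1]}'
```

```text
t: 8.38
position: [0.5259, 0.0189, 0.1025]
orientation: [-0.0, -0.025, 1.0, -0.0]
wrist_force: [0.1, -0.3, 0.4]
finger_gap: 0.0004
gripper_force: 0.0
```

```bash
python3 -m jog '{"translation":[[0,0,0.02],[0,0,0.04],[0,0,0.05],[0,0,0.059],[0,0,0.059],[0,0,0.059],[0.006,0,0.059],[0.012,0,0.059],[0.012,0,0.059]],"rot":[[0,0,0],[0,0,0],[0,0,0],[0,0,0],[0,0,0],[0,0,0],[0,0,0],[0,0,0],[0,0,0]],"gripper":[-1,-1,-1,-1,-1,-1,-1,-1,-1]}'
python3 -m jog '{"translation":[[0.002,0,0],[0.004,0,0],[0.006,0,0],[0.008,0,0],[0.010,0,0],[0.012,0,0],[0.014,0,0],[0.016,0,0],[0.018,0,0],[0.020,0,0],[0.022,0,0],[0.022,0,0],[0.022,0,0]],"rot":[[0,0,0],[0,0,0],[0,0,0],[0,0,0],[0,0,0],[0,0,0],[0,0,0],[0,0,0],[0,0,0],[0,0,0],[0,0,0],[0,0,0],[0,0,0]],"gripper":[-1,-1,-1,-1,-1,-1,-1,-1,-1,-1,-1,-1,-1]}'
python3 -m jog '{"translation":[[0.002,0,0],[0.004,0,0],[0.006,0,0],[0.008,0,0],[0.010,0,0],[0.010,0,0],[0.010,0,0],[0.010,0,0],[0.010,0,0]],"rot":[[0,0,0],[0,0,0],[0,0,0],[0,0,0],[0,0,0],[0,0,0],[0,0,0],[0,0,0],[0,0,0]],"gripper":[-1,-1,-1,-1,-1,-1,-1,-1,-1]}'
python3 look.py m2
```

```text
t: 9.13
position: [0.513, 0.019, 0.0444]
orientation: [-0.0, -0.025, 1.0, 0.0]
wrist_force: [0.5, -0.2, 0.8]
finger_gap: 0.0006
gripper_force: 0.0
t: 10.22
position: [0.4937, 0.0178, 0.0442]
orientation: [0.001, -0.025, 1.0, -0.0]
wrist_force: [7.4, 1.0, -0.6]
finger_gap: 0.0007
gripper_force: 4.1
t: 10.97
position: [0.4842, 0.0172, 0.0442]
orientation: [0.002, -0.025, 1.0, -0.0]
wrist_force: [9.7, 0.6, -1.2]
finger_gap: 0.0007
gripper_force: 4.8
force [ 9.35  0.59 -1.36] [9.66 9.4  9.15 9.19] 11.1167
```

```bash
python3 -m jog '{"translation":[[0.002,0,0],[0.004,0,0],[0.006,0,0],[0.008,0,0],[0.010,0,0],[0.012,0,0],[0.014,0,0],[0.016,0,0],[0.018,0,0],[0.020,0,0],[0.022,0,0],[0.024,0,0],[0.024,0,0],[0.024,0,0]],"rot":[[0,0,0],[0,0,0],[0,0,0],[0,0,0],[0,0,0],[0,0,0],[0,0,0],[0,0,0],[0,0,0],[0,0,0],[0,0,0],[0,0,0],[0,0,0],[0,0,0]],"gripper":[-1,-1,-1,-1,-1,-1,-1,-1,-1,-1,-1,-1,-1,-1]}'
```

```text
t: 12.28
position: [0.4577, 0.0163, 0.0438]
orientation: [-0.001, -0.025, 1.0, 0.0]
wrist_force: [0.0, -0.1, -0.4]
finger_gap: 0.0011
gripper_force: 0.0
```

```bash
python3 -m jog '{"translation":[[-0.005,0,0],[-0.010,0,0],[-0.010,0,0],[-0.010,0,-0.03],[-0.010,0,-0.06],[-0.010,0,-0.06],[-0.025,0.03,-0.06],[-0.04,0.06,-0.06],[-0.055,0.09,-0.06],[-0.0685,0.1203,-0.06],[-0.0685,0.1203,-0.06],[-0.0685,0.1203,-0.06],[-0.0685,0.1203,-0.06],[-0.0685,0.1203,-0.06]],"rot":[[0,0,0],[0,0,0],[0,0,0],[0,0,0],[0,0,0],[0,0,0],[0,0,0],[0,0,0],[0,0,0],[0,0,0],[0,0,0],[0,0,0],[0,0,0],[0,0,0]],"gripper":[-1,-1,-1,-1,-1,-1,-1,-1,-1,-1,-1,-1,-1,-1]}'
python3 - <<'E'
from h import *
f=grab("scene"); m=masks(f["pixels"])
for k in("blue","yellow"):
    for b in blobs(m[k],15):
        if 180<b[1][0]<360 and 150<b[1][1]<290: print(k,b,plane(f,[b[1]],.03 if k=="blue" else .02).round(3).tolist())
E
```

```text
t: 13.45
position: [0.5204, 0.1391, 0.1037]
orientation: [-0.0, -0.025, 1.0, -0.0]
wrist_force: [-0.5, -0.8, -0.5]
finger_gap: 0.0005
gripper_force: 0.0
blue (66, [252.6, 193.5], [246, 190, 14, 8]) [[0.446, -0.124, 0.03]]
blue (39, [292.7, 201.9], [289, 199, 9, 7]) [[0.433, 0.004, 0.03]]
blue (28, [334.8, 227.1], [332, 225, 7, 5]) [[0.479, 0.151, 0.03]]
yellow (379, [246.2, 210.4], [234, 197, 25, 26]) [[0.508, -0.119, 0.02]]
yellow (422, [289.5, 219.9], [278, 206, 24, 28]) [[0.494, 0.016, 0.02]]
yellow (205, [327.2, 237.7], [318, 229, 20, 17]) [[0.516, 0.14, 0.02]]
```

Both cards are out. The third pull comes next.

```bash
python3 -m jog '{"translation":[[0,0,0.02],[0,0,0.04],[0,0,0.05],[0,0,0.06],[0,0,0.06],[0,0,0.06],[0.006,0,0.06],[0.012,0,0.06],[0.012,0,0.06]],"rot":[[0,0,0],[0,0,0],[0,0,0],[0,0,0],[0,0,0],[0,0,0],[0,0,0],[0,0,0],[0,0,0]],"gripper":[-1,-1,-1,-1,-1,-1,-1,-1,-1]}'
python3 -m jog '{"translation":[[0.002,0,0],[0.004,0,0],[0.006,0,0],[0.008,0,0],[0.010,0,0],[0.012,0,0],[0.014,0,0],[0.016,0,0],[0.018,0,0],[0.020,0,0],[0.022,0,0],[0.022,0,0],[0.022,0,0]],"rot":[[0,0,0],[0,0,0],[0,0,0],[0,0,0],[0,0,0],[0,0,0],[0,0,0],[0,0,0],[0,0,0],[0,0,0],[0,0,0],[0,0,0],[0,0,0]],"gripper":[-1,-1,-1,-1,-1,-1,-1,-1,-1,-1,-1,-1,-1]}'
python3 -m jog '{"translation":[[0.002,0,0],[0.004,0,0],[0.006,0,0],[0.008,0,0],[0.010,0,0],[0.010,0,0],[0.010,0,0],[0.010,0,0],[0.010,0,0]],"rot":[[0,0,0],[0,0,0],[0,0,0],[0,0,0],[0,0,0],[0,0,0],[0,0,0],[0,0,0],[0,0,0]],"gripper":[-1,-1,-1,-1,-1,-1,-1,-1,-1]}'
python3 look.py m3
```

```text
t: 14.25
position: [0.5074, 0.1391, 0.0445]
orientation: [-0.0, -0.025, 1.0, -0.0]
wrist_force: [-0.4, -0.4, -0.5]
finger_gap: 0.0003
gripper_force: 0.0
t: 15.33
position: [0.4881, 0.1382, 0.0442]
orientation: [0.001, -0.025, 1.0, 0.0]
wrist_force: [7.8, -0.0, -1.0]
finger_gap: 0.0005
gripper_force: 4.0
t: 16.08
position: [0.4786, 0.1378, 0.0442]
orientation: [0.002, -0.025, 1.0, 0.0]
wrist_force: [9.7, 0.7, -1.4]
finger_gap: 0.0005
gripper_force: 4.8
force [ 9.86  0.57 -1.52] [ 9.71 10.08  9.61 10.03] 16.2333
```

The three readings are R ≈2.5 N (5 mm), M ≈9.4 N (19 mm) and L ≈9.9 N (20 mm). R, at y≈-0.12, is the weak clip.

```bash
python3 -m jog '{"translation":[[0.002,0,0],[0.004,0,0],[0.006,0,0],[0.008,0,0],[0.010,0,0],[0.012,0,0],[0.014,0,0],[0.016,0,0],[0.018,0,0],[0.020,0,0],[0.022,0,0],[0.024,0,0],[0.024,0,0],[0.024,0,0]],"rot":[[0,0,0],[0,0,0],[0,0,0],[0,0,0],[0,0,0],[0,0,0],[0,0,0],[0,0,0],[0,0,0],[0,0,0],[0,0,0],[0,0,0],[0,0,0],[0,0,0]],"gripper":[-1,-1,-1,-1,-1,-1,-1,-1,-1,-1,-1,-1,-1,-1]}'
```

```text
t: 17.4
position: [0.4521, 0.1363, 0.0438]
orientation: [-0.001, -0.025, 1.0, -0.0]
wrist_force: [-0.3, 0.2, 0.8]
finger_gap: -0.0
gripper_force: 0.0
```

```bash
python3 -m jog '{"translation":[[-0.005,0,0],[-0.010,0,0],[-0.010,0,0],[-0.010,0,-0.03],[-0.010,0,-0.06],[-0.010,0,-0.06],[0,-0.03,-0.09],[0.01,-0.055,-0.12],[0.02,-0.08,-0.15],[0.03,-0.105,-0.18],[0.039,-0.13,-0.21],[0.039,-0.134,-0.24],[0.039,-0.134,-0.256],[0.039,-0.134,-0.256],[0.039,-0.134,-0.256],[0.039,-0.134,-0.256],[0.039,-0.134,-0.256]],"rot":[[0,0,0],[0,0,0],[0,0,0],[0,0,0],[0,0,0],[0,0,0],[0,0,0],[0,0,0],[0,0,0],[0,0,0],[0,0,0],[0,0,0],[0,0,0],[0,0,0],[0,0,0],[0,0,0],[0,0,0]],"gripper":[-1,-1,-1,-1,-1,-1,-1,-1,-1,-1,-1,-1,-1,-1,-1,-1,-1]}'
python3 - <<'E'
from h import *
f=grab("wrist"); np.save("w4.npy",f,allow_pickle=True); m=masks(f["pixels"]); a=f["pixels"]; cv2.imwrite("pics/w4.png",a)
for k in("blue","yellow"):
    for b in blobs(m[k],200): print(k,b,plane(f,[b[1]],.03 if k=="blue" else .02).round(3).tolist())
E
```

```text
t: 18.82
position: [0.4202, 0.0008, 0.2988]
orientation: [-0.001, -0.025, 1.0, 0.0]
wrist_force: [-1.0, -1.2, -0.4]
finger_gap: 0.0003
gripper_force: 0.0
blue (426, [468.9, 78.2], [449, 69, 42, 19]) [[0.293, 0.216, 0.03]]
blue (322, [293.6, 185.5], [274, 182, 41, 8]) [[0.435, 0.014, 0.03]]
blue (359, [391.3, 186.0], [371, 182, 41, 9]) [[0.429, 0.139, 0.03]]
blue (373, [185.1, 190.0], [164, 186, 43, 9]) [[0.448, -0.124, 0.03]]
yellow (2557, [382.6, 222.5], [361, 184, 46, 71]) [[0.483, 0.138, 0.02]]
yellow (1878, [293.8, 216.0], [272, 191, 43, 65]) [[0.479, 0.018, 0.02]]
yellow (2440, [192.9, 227.9], [170, 193, 45, 66]) [[0.503, -0.118, 0.02]]
```

View pics/w4.png

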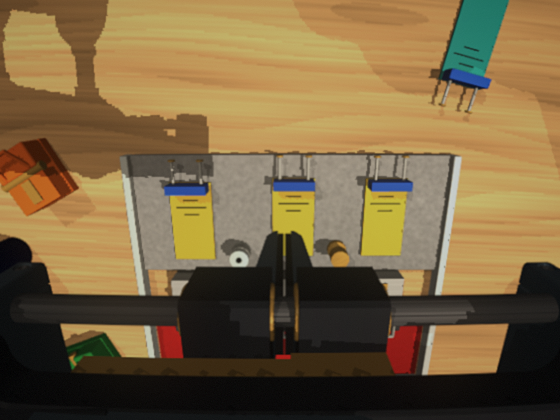

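All three cards lie flat and out of the clips: bars at (187,190), (294,185) and (391,186), with the left card's far edge at (193,260), short of its clip face at v≈271. The coupler at (240,258) and the post at (340,255) still stand. I'll go in front of the left clip, the weak one, and push.

```bash
python3 - <<'E'
from h import *
f=np.load("w4.npy",allow_pickle=True).item()
print(plane(f,[[176,271],[200,271],[176,260],[214,258]],.02).round(4)); print(plane(f,[[176,271],[200,271]],.044).round(4)); print(plane(f,[[240,262],[340,258]],.03).round(4))
E
python3 -m jog '{"translation":[[-0.018,-0.02,0.03],[-0.036,-0.04,0.06],[-0.054,-0.06,0.09],[-0.072,-0.08,0.12],[-0.09,-0.1,0.15],[-0.1087,-0.1228,0.18],[-0.1087,-0.1228,0.199],[-0.1087,-0.1228,0.199],[-0.1087,-0.1228,0.199],[-0.1087,-0.1228,0.199],[-0.1087,-0.1228,0.199]],"rot":[[0,0,0],[0,0,0],[0,0,0],[0,0,0],[0,0,0],[0,0,0],[0,0,0],[0,0,0],[0,0,0],[0,0,0],[0,0,0]],"gripper":[-1,-1,-1,-1,-1,-1,-1,-1,-1,-1,-1]}'
```

```text
[[ 0.5698 -0.1444  0.02  ]
 [ 0.5678 -0.1101  0.02  ]
 [ 0.5526 -0.1436  0.02  ]
 [ 0.5465 -0.09    0.02  ]]
[[ 0.5569 -0.1365  0.044 ]
 [ 0.5551 -0.1042  0.044 ]]
[[ 0.5458 -0.0524  0.03  ]
 [ 0.533   0.0835  0.03  ]]
t: 19.78
position: [0.5357, -0.1161, 0.1023]
orientation: [0.001, -0.025, 1.0, -0.0]
wrist_force: [0.7, -0.3, 0.3]
finger_gap: 0.0004
gripper_force: 0.0
```

```bash
python3 -m jog '{"translation":[[0,0,0.02],[0,0,0.04],[0,0,0.05],[0,0,0.058],[0,0,0.058],[0,0,0.058],[-0.005,0,0.058],[-0.010,0,0.058],[-0.014,0,0.058],[-0.018,0,0.058],[-0.022,0,0.058],[-0.026,0,0.058],[-0.03,0,0.058],[-0.034,0,0.058],[-0.038,0,0.058],[-0.042,0,0.058],[-0.042,0,0.058]],"rot":[[0,0,0],[0,0,0],[0,0,0],[0,0,0],[0,0,0],[0,0,0],[0,0,0],[0,0,0],[0,0,0],[0,0,0],[0,0,0],[0,0,0],[0,0,0],[0,0,0],[0,0,0],[0,0,0],[0,0,0]],"gripper":[-1,-1,-1,-1,-1,-1,-1,-1,-1,-1,-1,-1,-1,-1,-1,-1,-1]}'
```

```text
t: 21.2
position: [0.5775, -0.1144, 0.043]
orientation: [-0.0, -0.025, 1.0, 0.0]
wrist_force: [-2.9, 1.3, 1.9]
finger_gap: 0.0004
gripper_force: 1.2
```

```bash
python3 -m jog '{"translation":[[-0.004,0,0],[-0.008,0,0],[-0.012,0,0],[-0.016,0,0],[-0.02,0,0],[-0.024,0,0],[-0.028,0,0],[-0.032,0,0],[-0.036,0,0],[-0.04,0,0],[-0.044,0,0],[-0.048,0,0],[-0.052,0,0],[-0.056,0,0],[-0.06,0,0],[-0.06,0,0]],"rot":[[0,0,0],[0,0,0],[0,0,0],[0,0,0],[0,0,0],[0,0,0],[0,0,0],[0,0,0],[0,0,0],[0,0,0],[0,0,0],[0,0,0],[0,0,0],[0,0,0],[0,0,0],[0,0,0]],"gripper":[-1,-1,-1,-1,-1,-1,-1,-1,-1,-1,-1,-1,-1,-1,-1,-1]}'
python3 - <<'E'
from h import *
f=grab("scene"); p=f["pixels"][180:330,170:370]; cv2.imwrite("pics/c5.png",cv2.resize(p,None,fx=3.5,fy=3.5,interpolation=cv2.INTER_CUBIC))
E
```

```text
t: 22.53
position: [0.6376, -0.1114, 0.0429]
orientation: [-0.0, -0.025, 1.0, 0.0]
wrist_force: [-1.0, 0.4, -1.2]
finger_gap: 0.0005
gripper_force: 0.5
```

View pics/c5.png

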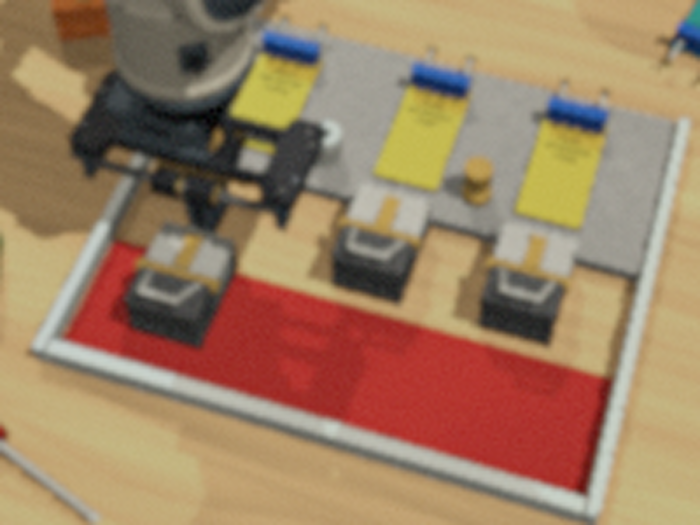

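The clip is moving straight back, now at crop (183,280). The other two still stand at the board at (380,235) and (530,275). I'll push another 25 mm, then back off and lift.

```bash
python3 -m jog '{"translation":[[-0.004,0,0],[-0.008,0,0],[-0.012,0,0],[-0.016,0,0],[-0.02,0,0],[-0.023,0,0],[-0.025,0,0],[-0.025,0,0],[-0.025,0,0],[-0.015,0,0],[-0.005,0,0],[-0.005,0,-0.04],[-0.005,0,-0.08],[0.03,0,-0.11],[0.07,0.01,-0.14],[0.11,0.02,-0.17],[0.14,0.03,-0.2],[0.16,0.03,-0.22],[0.16,0.03,-0.22],[0.16,0.03,-0.22]],"rot":[[0,0,0],[0,0,0],[0,0,0],[0,0,0],[0,0,0],[0,0,0],[0,0,0],[0,0,0],[0,0,0],[0,0,0],[0,0,0],[0,0,0],[0,0,0],[0,0,0],[0,0,0],[0,0,0],[0,0,0],[0,0,0],[0,0,0],[0,0,0]],"gripper":[-1,-1,-1,-1,-1,-1,-1,-1,-1,-1,-1,-1,-1,-1,-1,-1,-1,-1,-1,-1]}'
python3 - <<'E'
from h import *
f=grab("scene"); p=f["pixels"][180:330,170:370]; cv2.imwrite("pics/c6.png",cv2.resize(p,None,fx=4,fy=4,interpolation=cv2.INTER_CUBIC)); np.save("c6.npy",f,allow_pickle=True)
E
```

```text
t: 24.25
position: [0.4755, -0.0896, 0.2655]
orientation: [0.002, -0.025, 1.0, -0.001]
wrist_force: [0.9, 0.1, 0.4]
finger_gap: 0.0001
gripper_force: 0.0
```

View pics/c6.png

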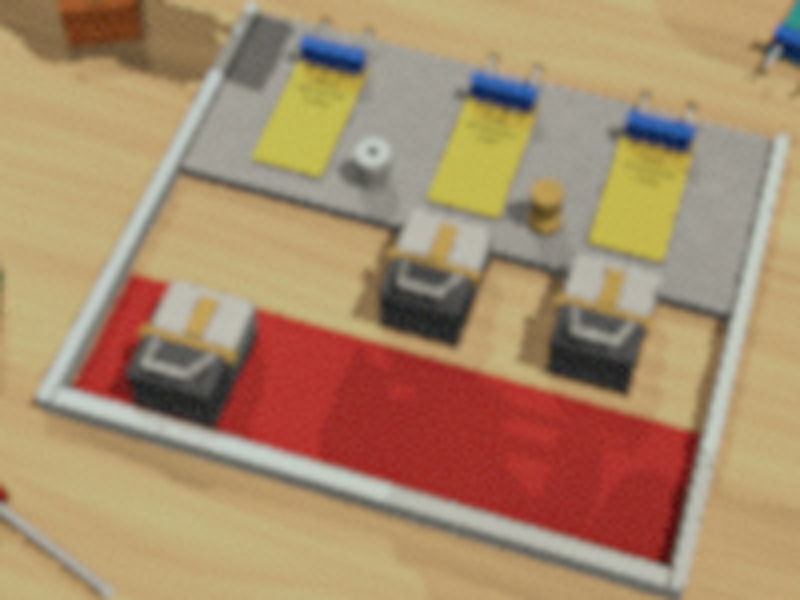

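The weak clip is on the strip at crop (195,350), the good clips are at the board, and the cards, coupler and post are in place. I'll check the clip positions numerically.

```bash
python3 - <<'E'
from h import *
f=np.load("c6.npy",allow_pickle=True).item()
P=lambda c,z: plane(f,[[170+(x-1.5)/4,180+(y-1.5)/4] for x,y in c],z)
a=np.radians(2.95); ux=np.array([np.cos(a),np.sin(a)])
E=P([(190,173),(385,225),(722,314)],.015)[:,:2]; print("board edge",(E@ux).round(4)); e=(E@ux).mean()
S=P([(130,278),(300,325),(692,430)],0)[:,:2]; print("strip near",(S@ux-e).round(4))
print("weak jaw front top",(P([(172,281),(256,300)],.046)[:,:2]@ux-e).round(4),"rear bottom",(P([(132,388),(212,422)],0)[:,:2]@ux-e).round(4))
print("good jaw fronts",(P([(410,208),(492,225),(572,250),(660,270)],.043)[:,:2]@ux-e).round(4), "good rears",(P([(380,308),(458,343),(550,365),(630,390)],0)[:,:2]@ux-e).round(4))
E
```

```text
board edge [0.5684 0.5683 0.5671]
strip near [0.0909 0.0903 0.0861]
weak jaw front top [0.1098 0.1065] rear bottom [0.1723 0.1797]
good jaw fronts [-0.0008 -0.0047 -0.0016 -0.0043] good rears [0.0597 0.0701 0.0672 0.0692]
```

```bash
python3 -c "
from workcell import workorder; print(workorder.sign_off())"
```

```text
the job is handed in; nothing more can be done
None
```

I handed the job in at about 24 s: all three cards are out and flat, and the weak clip, on the robot's right, stands wholly on the red strip (card slipped at about 2.5 N, bar out about 5 mm, against about 9.4 N / 19 mm in the middle and 9.9 N / 20 mm on the left; bar travel worked out from wrist force), with the two good clips still at the board and the sign-off returning no verdict.

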